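Put the counter's stamping set away in its fitted tray

ROBOT

A 6-joint arm with a two-finger parallel gripper is mounted at the origin on the work surface. World frame = base frame: x ahead of the robot, y to its left, z up, the work surface at z = 0. Lengths are in m, angles in rad, forces in N, time in s.
With the tool pointing down it reaches from about 0.225 to 0.875 m from the base axis. Payload 3.4 kg.
Tool frame: the origin (TCP) lies midway between the tips of the shut fingers; the grasp point (between the pads) lies behind it (env.grasp_offset is the z of the grasp point in the tool frame, in m); z points along the fingers, y is the line along which they close (so a half turn about z gives the same grasp; the last joint's range is limited). The gripper opens to 85 mm and grips with 20 to 120 N. Pads are 22 mm wide; open, the fingers measure 114 mm over their backs; the gripper's body (76 mm by 85 mm) begins 54 mm behind the grasp point. The pads swing forward as they close: fully open they stand 13 mm farther back than shut.
Start: joints at [-1.33, 0.276, 1.505, -0, 1.361, -0.121], TCP at [0.204, -0.538, 0.21] pointing down, gripper open.
Joint ranges: [-2.89, 2.89], [-0.75, 2.08], [0.22, 2.7], [-1.18, 4.32], [0.11, 2.71], [-2.7, 2.7]. Speed limits (rad/s): [2.57, 2.57, 3.14, 3.14, 3.14, 3.14].

INTERFACE

Orientations are given as a unit quaternion [x, y, z, w].
In Python, from cell import env, get_image, camera_info, order gives the robot as it stands.
- The arm moves only by the tool step_arm, never from a script. Its argument "rows" is a list of rows, each an object of numbers: "claw": the opening in per cent of the stroke, from 0 (shut) to 100 (fully open); "x", "y", "z": the shift along the world's x, y, z in cm; "rx", "ry", "rz": the turn, a rotation vector about the world's x, y, z in units of 8 degrees (1.0 is 8 degrees). In form: [{"claw": .., "x": .., "y": .., "z": .., "rx": .., "ry": .., "rz": ..}, ...]. A call has exactly 8 rows; each row is the pose to reach, as a shift and turn from the pose commanded when the call began; what a row does not reach only later rows make up. A row lasts 1/8 s, in which the tool goes at most 62.5 mm and 10.7 degrees, less where a joint would pass 70% of its speed; a pose out of reach is approached as far as the arm can. A call with a gripper value outside its range is refused whole. The fingers move at their own pace and stop on an object; the grip force is fixed at half the most. Time passes only in rows, so rows that repeat a pose let the fingers close, or fill a call up. It gives the time, the measured TCP pose, the force, the opening and the grip force at its end, in the units of the state.
- env.read_state(): the state, without advancing time (a new reading comes with each control period).
- get_image(name): name is "scene" or "side" or "wrist"; returns (picture, depth): 400x640x3 uint8, blue, green, red; 400x640 float32, m along the optical axis (not along the pixel's ray), 0 where there is no reading.
- camera_info(name): a dict with "fovy" (degrees; the focal length in pixels is half the picture's height over the tangent of half this angle, whatever the lens; pixels are square), "cx", "cy" (the principal point, pixels), "dist_coeffs" ([k1, k2, p1, p2, k3] as OpenCV has them; the pictures are not rectified), "R" (3x3) and "t" (3): a world point X has camera coordinates R X + t. Camera axes: x right, y down, z forward; pixel columns grow to the right and rows downward; lengths in m; the calibration is good to about 2 mm. A picture is of the moment at which its call begins: read the wrist's pose just before it. camera_info takes no time and is no camera call; for the wrist camera it gives the pose at the moment of the call.
- order.sign_off(): hands the job in; it is judged then, once.
The state is a dict: "t": time; "qpos": joint angles; "qd": joint speeds; "effort": joint torques, N m; "eef_pos": TCP position; "tcp_rot": TCP orientation; "ft_force": force on the tool from outside, world axes, zero at the start; "torque": the same for the moment, N m; "width": finger opening in m; "grasp_force": force on a finger pad.
Only numpy, scipy, OpenCV 4.12 (cv2) and the standard library are available. Lean on these libraries where they do the work, as an engineer would, in place of code of your own. Each camera call takes 0.05 s, during which the arm holds its last target. There are 200 camera calls.

TASK

The post counter is closing: put its stamping set away in the fitted tray, standing each of the three wooden-handled hand stamps upright in the cut-out that matches its foot and laying the blue ink-pad tin flat in the wide rectangular one, all fully down on the cut-out floors. The two black-handled stamps belong to another counter: leave them standing where they are.

Things in the scene. Friction and masses are not known exactly. Their poses are not given: they have to be found in the camera images.
- round_stamp: Round hand stamp with a honey-coloured wooden handle, standing upright. Brass round foot 46 mm in diameter, 10 mm thick, under a steel cone that ends at 24 mm. Upright handle on the centre line: 28 mm diameter, straight from 48 to 79 mm above the underside, 18 mm neck at 34 mm, top at 88 mm. Origin: centre of the underside; z up, along the handle.
- block_stamp: Block hand stamp with honey-coloured wooden handle and foot, standing upright. Foot 32 mm (own x) by 66 mm (own y), 20 mm high. Upright handle on the centre line: 28 mm diameter, straight from 48 to 79 mm above the underside, 18 mm neck at 34 mm, top at 88 mm. Origin: centre of the underside; z up, along the handle, y along the foot's long side.
- line_stamp: Line hand stamp with honey-coloured wooden handle and foot, standing upright: long narrow foot 18 mm (own x) by 90 mm (own y), 22 mm high. Upright handle on the centre line: 28 mm diameter, straight from 48 to 79 mm above the underside, 18 mm neck at 34 mm, top at 88 mm. Origin: centre of the underside; z up, along the handle, y along the foot's long side.
- ink_pad: Closed ink-pad tin, blue lid on a grey base, lying flat: 50 mm (own x) by 84 mm (own y), 24 mm high; its lid does not open. Origin: centre of the underside; z up, y along its long side. Among the things also lie a tape roll and a label pad, up to 12 mm high, and nearer the robot a stapler, 45 mm high: no part of the job.
- black_round_stamp: Look-alike of the round stamp with a black handle; not of this set, stays where it stands. Brass round foot 46 mm in diameter, 10 mm thick, under a steel cone that ends at 24 mm. Upright handle on the centre line: 28 mm diameter, straight from 48 to 79 mm above the underside, 18 mm neck at 34 mm, top at 88 mm. Origin: centre of the underside; z up, along the handle.
- black_block_stamp: Look-alike of the block stamp with black handle and black foot; not of this set, stays where it stands. Foot 32 mm (own x) by 66 mm (own y), 20 mm high. Upright handle on the centre line: 28 mm diameter, straight from 48 to 79 mm above the underside, 18 mm neck at 34 mm, top at 88 mm. Origin: centre of the underside; z up, along the handle, y along the foot's long side.
- round_cutout: The round cut-out, 56 mm in diameter. 10 mm deep, yellow floor, 3 mm bevel; in the middle of a fixed grey block 78 (own x) x 112 (own y) x 13 mm, one of four set 2 x 2 in any order in a shallow wooden tray (180 x 248 mm, rim 20 mm high). Origin: centre of the block's underside, 4 mm above the counter; cut-out floor 3 mm, block top 13 mm above it.
- block_cutout: The middle-sized rectangular cut-out, 42 mm (own x) by 76 mm (own y). 10 mm deep, yellow floor, 3 mm bevel; in the middle of a fixed grey block 78 (own x) x 112 (own y) x 13 mm, one of four set 2 x 2 in any order in a shallow wooden tray (180 x 248 mm, rim 20 mm high). Origin: centre of the block's underside, 4 mm above the counter; cut-out floor 3 mm, block top 13 mm above it.
- line_cutout: The long narrow cut-out, 28 mm (own x) by 100 mm (own y). 10 mm deep, yellow floor, 3 mm bevel; in the middle of a fixed grey block 78 (own x) x 112 (own y) x 13 mm, one of four set 2 x 2 in any order in a shallow wooden tray (180 x 248 mm, rim 20 mm high). Origin: centre of the block's underside, 4 mm above the counter; cut-out floor 3 mm, block top 13 mm above it.
- pad_cutout: The largest, wide rectangular cut-out, 62 mm (own x) by 96 mm (own y). 10 mm deep, yellow floor, 3 mm bevel; in the middle of a fixed grey block 78 (own x) x 112 (own y) x 13 mm, one of four set 2 x 2 in any order in a shallow wooden tray (180 x 248 mm, rim 20 mm high). Origin: centre of the block's underside, 4 mm above the counter; cut-out floor 3 mm, block top 13 mm above it.
There are look-alikes about, which are no part of the job. What is shaped like the round_stamp but green is not meant.

How it is judged:
By the outcome, as a careful person would: the job done as asked, in the order asked, and still so for the second after the job is handed in, with the robot touching nothing.
It also fails if it takes over 112 s, if anything falls off the work surface, if the arm or the gripper's body presses on something with over 40 N, if the wrist force passes 120 N, or if a joint passes its speed limit or range.

## Working session

There is one attempt and no reset: what is moved stays moved. The work goes in short steps, Python scripts to look and compute and a tool call to move; the robot and the scene stay as the last step left them, time stands still between calls to the robot, and variables do not carry over. Pictures are saved under pics/ and viewed, at most 14 in all, crops included, and the job is handed in when it is done.

Besides the shell and the picture viewer there is one more tool, called after ">>>" as name([rows], argument=value, ...), one row to a line, values as JSON. step_arm: Moves the arm, as the interface text tells. Its arguments: {"type":"object","properties":{"rows":{"type":"array"}},"required":["rows"]}

```bash
mkdir -p pics && ls && cat > h.py <<'E'
import numpy as np, cv2
from cell import env, get_image, camera_info, order
def K(ci):
    f=200/np.tan(np.radians(ci["fovy"])/2); return np.array([[f,0,ci["cx"]],[0,f,ci["cy"]],[0,0,1.]])
def ray(ci,px):
    p=cv2.undistortPoints(np.float64(px).reshape(-1,1,2),K(ci),np.float64(ci["dist_coeffs"])).reshape(-1,2)
    R=np.array(ci["R"]);t=np.array(ci["t"])
    return -R.T@t, np.c_[p,np.ones(len(p))]@R
def onplane(ci,px,z):
    o,d=ray(ci,px); return o+d*((z-o[2])/d[:,2])[:,None]
def proj(ci,X):
    R=np.array(ci["R"]);return cv2.projectPoints(np.float64(X).reshape(-1,1,3),cv2.Rodrigues(R)[0],np.float64(ci["t"]),K(ci),np.float64(ci["dist_coeffs"]))[0].reshape(-1,2)
def points(ci,depth):
    v,u=np.mgrid[:400,:640]; px=np.c_[u.ravel(),v.ravel()]
    o,d=ray(ci,px); return (o+d*depth.reshape(-1,1)).reshape(400,640,3)
E
python3 - <<'E'
from h import *
print(env.grasp_offset, env.read_state())
for n in ("scene","side","wrist"):
    ci=camera_info(n); im,d=get_image(n); cv2.imwrite(f"pics/{n}0.png",im); np.savez(f"pics/{n}0.npz",im=im,d=d,ci=ci)
    print(n,{k:np.round(v,3).tolist() for k,v in ci.items() if k in("fovy","cx","cy","t","dist_coeffs")}, (-np.array(ci["R"]).T@ci["t"]).round(3))
E
```

```text
pics
-0.0187 {'t': 0.0, 'qpos': array([-1.33001440e+00,  2.76587634e-01,  1.50614895e+00, -1.36173529e-05,
        1.36069286e+00, -1.20970959e-01]), 'qd': array([ 1.44751423e-03, -5.34977823e-05, -5.73816920e-05, -1.45557286e-03,
        1.96081050e-05, -3.01913041e-04]), 'effort': array([-2.70484670e-04, -4.16783345e+01, -2.45807344e+01, -5.42794642e-04,
        1.09232054e-02, -1.52012749e-07]), 'eef_pos': array([ 0.20336826, -0.53722005,  0.20873764]), 'tcp_rot': array([ 9.83685735e-01,  1.79893113e-01, -6.16297749e-05, -9.16350337e-04]), 'ft_force': array([ 0.60148304, -0.72103588,  0.62488477]), 'torque': array([0.07390745, 0.01617549, 0.04362111]), 'grasp_force': 0.0, 'width': 0.08539645551988674}
scene {'fovy': 45.532, 'cx': 312.837, 'cy': 199.843, 'dist_coeffs': [-0.105, 0.0, 0.0, 0.0, 0.0], 't': [0.408, -0.243, 1.366]} [1.05  0.478 0.872]
side {'fovy': 48.947, 'cx': 318.919, 'cy': 202.023, 'dist_coeffs': [-0.017, 0.0, 0.0, 0.0, 0.0], 't': [0.545, 0.145, 1.101]} [0.442 0.754 0.875]
wrist {'fovy': 63.819, 'cx': 323.905, 'cy': 194.712, 'dist_coeffs': [0.016, 0.0, 0.0, 0.0, 0.0], 't': [-0.574, -0.039, 0.381]} [ 0.279 -0.509  0.373]
```

View pics/scene0.png

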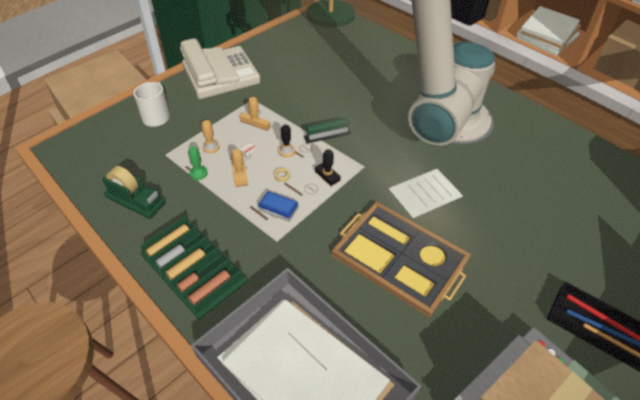

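View pics/side0.png

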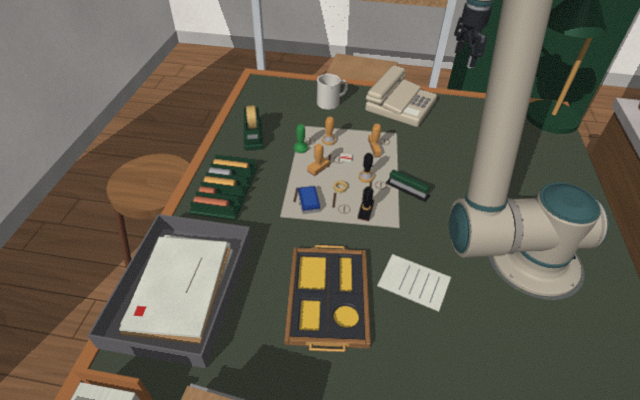

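The scene view shows the mat with three honey-handled stamps at (208,135), (239,165) and (255,112). The black ones are at (287,138) and (327,165), a green one at (198,162), and the blue tin at (277,204). The tray's cut-outs are pad (368,252), line (388,229), round (432,256) and block (413,280). Next I'll enlarge the mat to tell the honey stamps apart, and measure.

```bash
cat > m1.py <<'E'
from h import *
crops=[]
for n,(x0,y0,x1,y1) in dict(scene=(165,85,365,240),side=(280,105,440,230)).items():
    z=np.load(f"pics/{n}0.npz",allow_pickle=True); im,d,ci=z["im"],z["d"],z["ci"].item()
    crops.append(cv2.resize(im[y0:y1,x0:x1],(400,310),interpolation=cv2.INTER_CUBIC))
    P=points(ci,d); hsv=cv2.cvtColor(im,cv2.COLOR_BGR2HSV); H,S,V=cv2.split(hsv)
    print(n)
    # tray floors: yellow
    m=((H>20)&(H<32)&(S>130)&(V>120)).astype(np.uint8)
    for c in cv2.findContours(m,cv2.RETR_EXTERNAL,cv2.CHAIN_APPROX_NONE)[0]:
        if cv2.contourArea(c)<120: continue
        w=onplane(ci,c.reshape(-1,2),0.007)
        r=cv2.minAreaRect(np.float32(w[:,:2]*1000)); print(" yellow",c.reshape(-1,2).mean(0).round(), np.round(r[0],1),np.round(r[1],1),round(r[2],1), "zdepth",np.median([P[v,u,2] for u,v in c.reshape(-1,2)]).round(3))
    # blue tin lid
    m=((H>105)&(H<130)&(S>150)&(V>60)&(np.abs(P[...,1]+.2)<.4)&(P[...,2]>0.01)&(P[...,2]<.04)).astype(np.uint8)
    c=max(cv2.findContours(m,cv2.RETR_EXTERNAL,cv2.CHAIN_APPROX_NONE)[0],key=cv2.contourArea)
    tp=P[(m>0)&(P[...,2]>0.0215)&(P[...,2]<.03)]
    r=cv2.minAreaRect(np.float32(tp[:,:2]*1000));print(" tin top",len(tp),np.round(r[0],1),np.round(r[1],1),round(r[2],1),np.median(tp[:,2]).round(4))
    # handles: depth points z in 0.048..0.095 within mat region
    m=((P[...,2]>.045)&(P[...,2]<.1)&(P[...,0]>-.1)&(P[...,0]<.7)&(d>0)).astype(np.uint8)
    m[:, :]=m
    mm=np.zeros_like(m); mm[y0:y1,x0:x1]=m[y0:y1,x0:x1]
    k,l,st,ce=cv2.connectedComponentsWithStats(mm)
    for i in range(1,k):
        if st[i,4]<30: continue
        q=P[l==i]; print(" handle",ce[i].round(),st[i,4],im[l==i].mean(0).round(),"ctr",(q.mean(0)*1000).round(),"zmax",(q[:,2].max()*1000).round())
cv2.imwrite("pics/crop1.png",np.hstack(crops))
E
python3 m1.py
```

```text
scene
 yellow [414. 280.] [526.1 257.5] [39.3 75.2] 7.6 zdepth 0.007
 yellow [432. 255.] [446.2 246.8] [48.6 50.9] 37.2 zdepth 0.007
 yellow [369. 253.] [541.3 143.9] [59.3 94.6] 7.9 zdepth 0.007
 yellow [389. 230.] [461.3 132.9] [23.4 97.7] 8.1 zdepth 0.007
 tin top 457 [598.9 -91. ] [44.8 79.3] 20.7 0.0243
 handle [253. 106.] 161 [ 93. 146. 185.] ctr [ 441. -364.   71.] zmax 91.0
 handle [207. 129.] 179 [ 93. 146. 184.] ctr [ 587. -374.   71.] zmax 89.0
 handle [285. 133.] 166 [47. 49. 51.] ctr [ 454. -221.   71.] zmax 90.0
 handle [194. 156.] 196 [ 88. 143.  80.] ctr [ 669. -316.   71.] zmax 90.0
 handle [237. 158.] 181 [ 94. 150. 189.] ctr [ 598. -234.   71.] zmax 89.0
 handle [327. 158.] 195 [53. 56. 58.] ctr [443. -83.  72.] zmax 91.0
side
 yellow [346. 316.] [450.4 244.8] [53.5 49.7] 10.1 zdepth 0.009
 yellow [310. 315.] [529.8 255.1] [41.4 72.1] 7.8 zdepth 0.009
 yellow [346. 274.] [465.4 131.9] [26.9 93.9] 7.6 zdepth 0.01
 yellow [312. 273.] [545.1 141.9] [61.7 91.2] 9.0 zdepth 0.009
 tin top 337 [597.5 -90.9] [45.6 84. ] 21.2 0.0243
 handle [394. 107.] 82 [152. 173. 184.] ctr [ 388. -547.   49.] zmax 56.0
 handle [329. 125.] 124 [ 67. 115. 157.] ctr [ 585. -371.   71.] zmax 91.0
 handle [300. 132.] 127 [ 62. 108.  51.] ctr [ 665. -314.   71.] zmax 91.0
 handle [375. 132.] 125 [ 69. 117. 160.] ctr [ 439. -361.   71.] zmax 91.0
 handle [318. 152.] 129 [ 71. 119. 162.] ctr [ 596. -231.   73.] zmax 91.0
 handle [367. 161.] 142 [40. 40. 42.] ctr [ 451. -217.   73.] zmax 91.0
 handle [400. 175.] 49 [52. 69. 41.] ctr [ 355. -206.   46.] zmax 48.0
 handle [367. 195.] 158 [35. 35. 36.] ctr [439. -77.  73.] zmax 91.0
```

View pics/crop1.png

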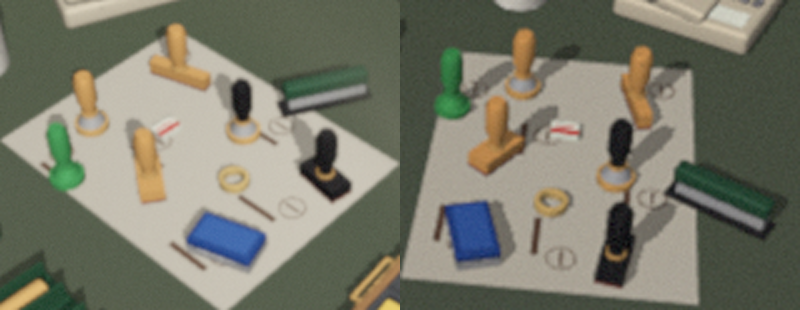

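Honey candidates in the scene view:
- (208,135) has a brass disc foot under a steel cone, so it is round_stamp.
- (239,165) has a short, broad wooden foot, so it is block_stamp.
- (255,112) has a long, narrow wooden foot, so it is line_stamp.

The green one at (198,162) and the black ones at (287,138) and (327,165) are look-alikes. The crop confirms this. I'll move the wrist camera over the mat for a closer measurement.

```bash
python3 - <<'E'
from h import *
ci=np.load("pics/wrist0.npz",allow_pickle=True)["ci"].item()
print(onplane(ci,[[320,200],[0,0],[639,0],[639,399],[0,399]],0.0).round(3)); print(np.array(ci["R"]).round(2))
s=env.read_state(); print(s["eef_pos"])
E
```

```text
[[ 0.157 -0.549  0.   ]
 [ 0.242 -0.175  0.   ]
 [ 0.468 -0.774  0.   ]
 [ 0.031 -1.108  0.   ]
 [-0.311 -0.21   0.   ]]
[[ 0.35 -0.94 -0.  ]
 [-0.89 -0.34  0.31]
 [-0.29 -0.11 -0.95]]
[ 0.20342084 -0.53737832  0.20893654]
```

>>> step_arm([
  {"claw": 100, "x": 5, "y": 3, "z": 3},
  {"claw": 100, "x": 10, "y": 6, "z": 6},
  {"claw": 100, "x": 15, "y": 9, "z": 9},
  {"claw": 100, "x": 20, "y": 13, "z": 10},
  {"claw": 100, "x": 25, "y": 17, "z": 10},
  {"claw": 100, "x": 28, "y": 20, "z": 10},
  {"claw": 100, "x": 28, "y": 20, "z": 10},
  {"claw": 100, "x": 28, "y": 20, "z": 10},
])

```text
invalid input at $.rows[0]: expected keys claw, x, y, z, rx, ry, rz
```

>>> step_arm([
  {"claw": 100, "x": 5, "y": 3, "z": 2, "rx": 0, "ry": 0, "rz": 0},
  {"claw": 100, "x": 10, "y": 7, "z": 4, "rx": 0, "ry": 0, "rz": 0},
  {"claw": 100, "x": 14, "y": 11, "z": 6, "rx": 0, "ry": 0, "rz": 0},
  {"claw": 100, "x": 19, "y": 15, "z": 8, "rx": 0, "ry": 0, "rz": 0},
  {"claw": 100, "x": 24, "y": 19, "z": 10, "rx": 0, "ry": 0, "rz": 0},
  {"claw": 100, "x": 28, "y": 22, "z": 10, "rx": 0, "ry": 0, "rz": 0},
  {"claw": 100, "x": 32, "y": 25, "z": 10, "rx": 0, "ry": 0, "rz": 0},
  {"claw": 100, "x": 35, "y": 28, "z": 10, "rx": 0, "ry": 0, "rz": 0},
])

```text
t: 1.15
eef_pos: [0.555, -0.2564, 0.3091]
tcp_rot: [0.984, 0.18, -0.0, -0.0]
ft_force: [-0.7, -0.6, -0.1]
width: 0.0854
grasp_force: 0.0
```

```bash
python3 - <<'E'
from h import *
ci=camera_info("wrist"); im,d=get_image("wrist"); cv2.imwrite("pics/wrist1.png",im); np.savez("pics/wrist1.npz",im=im,d=d,ci=ci)
s=env.read_state(); print(s["eef_pos"],s["tcp_rot"],s["t"])
E
```

```text
[ 0.55858975 -0.25193377  0.30873621] [ 0.98322369  0.1823773   0.00217281 -0.00222973] 1.2
```

View pics/wrist1.png

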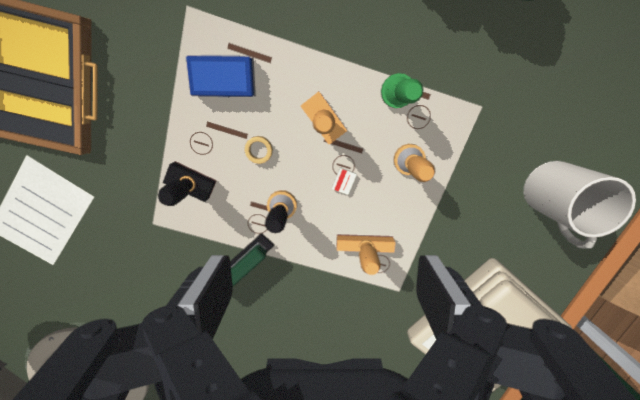

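The wrist view shows all the items. The tin is at (221,76), the block stamp foot at (323,117), the round stamp at (412,160), the line foot at (365,243), the black ones at (187,182) and (283,205), and the green one at (402,90).

```bash
cat > m2.py <<'E'
from h import *
from scipy.optimize import least_squares
z=np.load("pics/wrist1.npz",allow_pickle=True); im,d,ci=z["im"],z["d"],z["ci"].item()
P=points(ci,d); H,S,V=cv2.split(cv2.cvtColor(im,cv2.COLOR_BGR2HSV)); Z=P[...,2]
honey=(H>8)&(H<24)&(S>110)&(d>0)
def near(x,y,r): return np.hypot(P[...,0]-x,P[...,1]-y)<r
print("mat z",np.median(Z[near(.52,-.15,.01)]).round(4))
for n,(x,y),zt in (("round",(.585,-.375),.010),("block",(.597,-.232),.020),("line",(.440,-.362),.022)):
    h=near(x,y,.06)&(Z>.05)&(Z<.079)&honey; q=P[h][:,:2]
    r=least_squares(lambda c:np.hypot(*(q-c).T)-.014,q.mean(0),loss="soft_l1",f_scale=.001)
    print(n,"handle axis",(r.x*1000).round(1),"rms",(np.abs(r.fun).mean()*1000).round(2),h.sum())
    f=near(*r.x,.06)&(np.abs(Z-zt)<.004)&(honey if n!="round" else True)
    f=cv2.morphologyEx(f.astype(np.uint8),cv2.MORPH_OPEN,np.ones((3,3),np.uint8))
    px=np.argwhere(f)[:,::-1]; w=onplane(ci,px,zt)[:,:2]*1000
    b=cv2.minAreaRect(np.float32(w)); print("  foot",len(px),np.round(b[0],1),np.round(b[1],1),round(b[2],1),"minEncl",np.round(cv2.minEnclosingCircle(np.float32(w))[1],1),np.median(Z[f>0]).round(4))
f=((H>105)&(H<130)&(S>150)&(np.abs(Z-.024)<.003)).astype(np.uint8)
px=np.argwhere(f)[:,::-1]; b=cv2.minAreaRect(np.float32(onplane(ci,px,.024)[:,:2]*1000)); print("tin",np.round(b[0],1),np.round(b[1],1),round(b[2],1))
E
python3 m2.py
```

```text
mat z 0.0016
round handle axis [ 584.1 -380.8] rms 0.25 158
  foot 280 [ 586.6 -374.1] [35.6 45.2] 65.7 minEncl 23.3 0.01
block handle axis [ 594.9 -239.9] rms 0.2 37
  foot 643 [ 595.  -240.3] [64.4 31.9] 57.5 minEncl 34.3 0.0197
line handle axis [ 436.6 -370.1] rms 0.3 169
  foot 497 [ 437.5 -370.1] [19.  88.8] 20.8 minEncl 45.0 0.0217
tin [597.3 -95.1] [46.5 82. ] 20.9
```

```bash
python3 - <<'E'
from h import *
ci=camera_info("wrist"); im,d=get_image("wrist"); np.savez("pics/wrist1.npz",im=im,d=d,ci=ci)
s=env.read_state(); print(s["eef_pos"],s["tcp_rot"],s["t"])
E
python3 m2.py
```

```text
[ 0.55622197 -0.25428878  0.30869115] [ 9.83210215e-01  1.82471983e-01  4.88616885e-04 -1.18704925e-03] 1.25
mat z 0.0016
round handle axis [ 584.1 -380.8] rms 0.22 160
  foot 297 [ 585.6 -374.7] [38.1 46. ] 73.3 minEncl 23.3 0.0101
block handle axis [ 594.9 -240. ] rms 0.17 41
  foot 642 [ 595.3 -240.6] [65.  31.8] 56.6 minEncl 34.9 0.0198
line handle axis [ 436.5 -370. ] rms 0.32 178
  foot 495 [ 438.1 -369.6] [19.7 89.3] 18.4 minEncl 45.2 0.0216
tin [597.5 -95. ] [47.  81.8] 20.3
```

```bash
python3 - <<'E'
from h import *
from scipy.optimize import least_squares
for n in ("scene","side"):
    z=np.load(f"pics/{n}0.npz",allow_pickle=True); im,d,ci=z["im"],z["d"],z["ci"].item()
    P=points(ci,d); Z=P[...,2]; H,S,V=cv2.split(cv2.cvtColor(im,cv2.COLOR_BGR2HSV)); honey=(H>8)&(H<24)&(S>110)&(d>0)
    for nm,(x,y) in dict(round=(.585,-.375),block=(.597,-.232),line=(.440,-.362)).items():
        q=P[(np.hypot(P[...,0]-x,P[...,1]-y)<.06)&(Z>.05)&(Z<.079)&honey][:,:2]
        o=(-np.array(ci["R"]).T@ci["t"])[:2]; c0=q.mean(0)+.01*(q.mean(0)-o)/np.linalg.norm(q.mean(0)-o)
        r=least_squares(lambda c:np.hypot(*(q-c).T)-.014,c0,loss="soft_l1",f_scale=.001); print(n,nm,(r.x*1000).round(1),(np.abs(r.fun).mean()*1000).round(2))
s=env.read_state(); print(s["eef_pos"],s["qd"].round(4),s["t"])
E
```

```text
scene round [ 583.5 -381.1] 1.31
scene block [ 593.3 -241.5] 1.08
scene line [ 435.4 -370.7] 1.41
side round [ 585.4 -379.8] 1.18
side block [ 597.9 -239.6] 1.38
side line [ 438.9 -370.4] 1.54
[ 0.55622197 -0.25428878  0.30869115] [-0.0543 -0.0185  0.0204 -0.0721  0.0119 -0.0336] 1.25
```

>>> step_arm([
  {"claw": 100, "x": 1, "y": -4, "z": -3, "rx": 0, "ry": 0, "rz": 0},
  {"claw": 100, "x": 2, "y": -8, "z": -6, "rx": 0, "ry": 0, "rz": 0},
  {"claw": 100, "x": 3, "y": -12.2, "z": -9, "rx": 0, "ry": 0, "rz": 0},
  {"claw": 100, "x": 3, "y": -12.2, "z": -13, "rx": 0, "ry": 0, "rz": 0},
  {"claw": 100, "x": 3, "y": -12.2, "z": -17, "rx": 0, "ry": 0, "rz": 0},
  {"claw": 100, "x": 3, "y": -12.2, "z": -17, "rx": 0, "ry": 0, "rz": 0},
  {"claw": 100, "x": 3, "y": -12.2, "z": -17, "rx": 0, "ry": 0, "rz": 0},
  {"claw": 100, "x": 3, "y": -12.2, "z": -17, "rx": 0, "ry": 0, "rz": 0},
])

```text
t: 2.25
eef_pos: [0.5846, -0.3807, 0.1423]
tcp_rot: [0.984, 0.18, 0.001, 0.002]
ft_force: [0.0, 0.9, 0.4]
width: 0.0855
grasp_force: 0.0
```

>>> step_arm([
  {"claw": 100, "x": 0, "y": 0, "z": -4, "rx": 0, "ry": 0, "rz": 0},
  {"claw": 100, "x": 0, "y": 0, "z": -8, "rx": 0, "ry": 0, "rz": 0},
  {"claw": 100, "x": 0, "y": 0, "z": -9.5, "rx": 0, "ry": 0, "rz": 0},
  {"claw": 100, "x": 0, "y": 0, "z": -9.5, "rx": 0, "ry": 0, "rz": 0},
  {"claw": 0, "x": 0, "y": 0, "z": -9.5, "rx": 0, "ry": 0, "rz": 0},
  {"claw": 0, "x": 0, "y": 0, "z": -9.5, "rx": 0, "ry": 0, "rz": 0},
  {"claw": 0, "x": 0, "y": 0, "z": -9.5, "rx": 0, "ry": 0, "rz": 0},
  {"claw": 0, "x": 0, "y": 0, "z": -9.5, "rx": 0, "ry": 0, "rz": 0},
])

```text
t: 3.25
eef_pos: [0.584, -0.3801, 0.0459]
tcp_rot: [0.984, 0.18, 0.001, 0.001]
ft_force: [-0.3, 1.1, 4.0]
width: 0.0255
grasp_force: 59.0
```

>>> step_arm([
  {"claw": 0, "x": 0, "y": 0, "z": 4, "rx": 0, "ry": 0, "rz": 0},
  {"claw": 0, "x": 0, "y": 0, "z": 10, "rx": 0, "ry": 0, "rz": 0},
  {"claw": 0, "x": 0, "y": 4, "z": 14, "rx": 0, "ry": 0, "rz": 0},
  {"claw": 0, "x": -1, "y": 10, "z": 15, "rx": 0, "ry": 0, "rz": 0},
  {"claw": 0, "x": -2, "y": 16, "z": 15, "rx": 0, "ry": 0, "rz": 0},
  {"claw": 0, "x": -4, "y": 21.5, "z": 15, "rx": 0, "ry": 0, "rz": 0},
  {"claw": 0, "x": -5, "y": 27, "z": 15, "rx": 0, "ry": 0, "rz": 0},
  {"claw": 0, "x": -6, "y": 32, "z": 15, "rx": 0, "ry": 0, "rz": 0},
])

```text
t: 4.25
eef_pos: [0.5225, -0.0579, 0.1944]
tcp_rot: [0.984, 0.18, -0.0, -0.0]
ft_force: [-0.1, 0.4, -1.0]
width: 0.0253
grasp_force: 59.8
```

>>> step_arm([
  {"claw": 0, "x": -1, "y": 5, "z": 0, "rx": 0, "ry": 0, "rz": 0},
  {"claw": 0, "x": -2, "y": 10, "z": 0, "rx": 0, "ry": 0, "rz": 0},
  {"claw": 0, "x": -3, "y": 15, "z": 0, "rx": 0, "ry": 0, "rz": 0},
  {"claw": 0, "x": -4, "y": 20, "z": 0, "rx": 0, "ry": 0, "rz": 0},
  {"claw": 0, "x": -4, "y": 20, "z": 0, "rx": 0, "ry": 0, "rz": 0},
  {"claw": 0, "x": -4, "y": 20, "z": 0, "rx": 0, "ry": 0, "rz": 0},
  {"claw": 0, "x": -4, "y": 20, "z": 0, "rx": 0, "ry": 0, "rz": 0},
  {"claw": 0, "x": -4, "y": 20, "z": 0, "rx": 0, "ry": 0, "rz": 0},
])

```text
t: 5.25
eef_pos: [0.4838, 0.1391, 0.1946]
tcp_rot: [0.984, 0.179, -0.0, 0.0]
ft_force: [-0.3, 0.2, -2.0]
width: 0.0254
grasp_force: 59.9
```

```bash
python3 - <<'E'
from h import *
ci=camera_info("wrist"); im,d=get_image("wrist"); cv2.imwrite("pics/wrist2.png",im); np.savez("pics/wrist2.npz",im=im,d=d,ci=ci)
H,S,V=cv2.split(cv2.cvtColor(im,cv2.COLOR_BGR2HSV)); m=((H>20)&(H<32)&(S>130)&(V>120)).astype(np.uint8)
for c in cv2.findContours(m,cv2.RETR_EXTERNAL,cv2.CHAIN_APPROX_NONE)[0]:
    if cv2.contourArea(c)<300: continue
    r=cv2.minAreaRect(np.float32(onplane(ci,c.reshape(-1,2),.007)[:,:2]*1000)); print(c.reshape(-1,2).mean(0).round(),np.round(r[0],1),np.round(r[1],1),round(r[2],1))
print(env.read_state()["eef_pos"])
E
```

```text
[321. 180.] [464.6 135.3] [ 27.1 100.9] 7.7
[220. 159.] [449.5 249.3] [54.6 53. ] 16.1
[337. 109.] [544.6 146. ] [62.5 96.8] 7.6
[230.  84.] [529.5 259.7] [42.3 75.5] 7.6
[0.48378659 0.13922293 0.19456903]
```

View pics/wrist2.png

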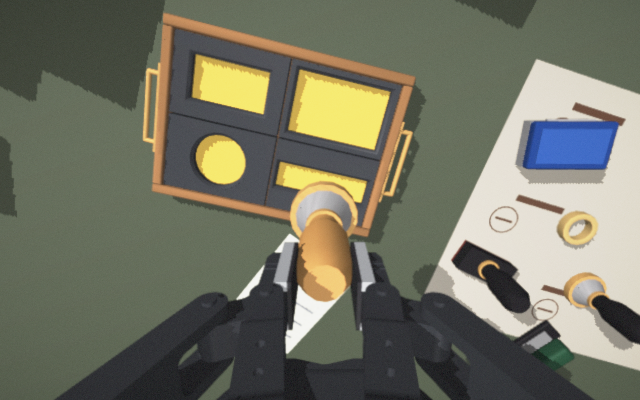

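The tray is fully in view, and the wrist measurements match the given sizes (62x97, 42x76, 27x101). The stamp hangs upright in the gripper at (324,205). Next I'll hover above the round cut-out at (449.5, 249.3).

>>> step_arm([
  {"claw": 0, "x": -1.5, "y": 5, "z": 0, "rx": 0, "ry": 0, "rz": 0},
  {"claw": 0, "x": -3, "y": 10, "z": 0, "rx": 0, "ry": 0, "rz": 0},
  {"claw": 0, "x": -3.45, "y": 10.95, "z": -3, "rx": 0, "ry": 0, "rz": 0},
  {"claw": 0, "x": -3.45, "y": 10.95, "z": -7, "rx": 0, "ry": 0, "rz": 0},
  {"claw": 0, "x": -3.45, "y": 10.95, "z": -11, "rx": 0, "ry": 0, "rz": 0},
  {"claw": 0, "x": -3.45, "y": 10.95, "z": -11, "rx": 0, "ry": 0, "rz": 0},
  {"claw": 0, "x": -3.45, "y": 10.95, "z": -11, "rx": 0, "ry": 0, "rz": 0},
  {"claw": 0, "x": -3.45, "y": 10.95, "z": -11, "rx": 0, "ry": 0, "rz": 0},
])

```text
t: 6.3
eef_pos: [0.4507, 0.2501, 0.0865]
tcp_rot: [0.984, 0.18, 0.002, -0.0]
ft_force: [0.9, 0.7, -2.1]
width: 0.0252
grasp_force: 60.1
```

Now lower it, check and release.

>>> step_arm([
  {"claw": 0, "x": 0, "y": 0, "z": -1.5, "rx": 0, "ry": 0, "rz": 0},
  {"claw": 0, "x": 0, "y": 0, "z": -2.5, "rx": 0, "ry": 0, "rz": 0},
  {"claw": 0, "x": 0, "y": 0, "z": -3.2, "rx": 0, "ry": 0, "rz": 0},
  {"claw": 0, "x": 0, "y": 0, "z": -3.4, "rx": 0, "ry": 0, "rz": 0},
  {"claw": 0, "x": 0, "y": 0, "z": -3.4, "rx": 0, "ry": 0, "rz": 0},
  {"claw": 0, "x": 0, "y": 0, "z": -3.4, "rx": 0, "ry": 0, "rz": 0},
  {"claw": 0, "x": 0, "y": 0, "z": -3.4, "rx": 0, "ry": 0, "rz": 0},
  {"claw": 0, "x": 0, "y": 0, "z": -3.4, "rx": 0, "ry": 0, "rz": 0},
])

```text
t: 7.3
eef_pos: [0.4489, 0.2498, 0.0529]
tcp_rot: [0.984, 0.18, 0.0, -0.0]
ft_force: [-5.7, -1.9, 17.6]
width: 0.0255
grasp_force: 62.2
```

Contact force is 17 N at TCP z 0.0529, which equals the grasp height plus 7 mm, so the stamp is on the cut-out floor. I'll release, lift, and start towards the block stamp.

>>> step_arm([
  {"claw": 0, "x": 0, "y": 0, "z": 0.1, "rx": 0, "ry": 0, "rz": 0},
  {"claw": 70, "x": 0, "y": 0, "z": 0.1, "rx": 0, "ry": 0, "rz": 0},
  {"claw": 70, "x": 0, "y": 0, "z": 0.1, "rx": 0, "ry": 0, "rz": 0},
  {"claw": 70, "x": 0, "y": 0, "z": 0.1, "rx": 0, "ry": 0, "rz": 0},
  {"claw": 70, "x": 0, "y": 0, "z": 2, "rx": 0, "ry": 0, "rz": 0},
  {"claw": 80, "x": 0, "y": 0, "z": 6, "rx": 0, "ry": 0, "rz": 0},
  {"claw": 80, "x": 0, "y": -2, "z": 10, "rx": 0, "ry": 0, "rz": 0},
  {"claw": 80, "x": 1, "y": -7, "z": 12, "rx": 0, "ry": 0, "rz": 0},
])

```text
t: 8.3
eef_pos: [0.4601, 0.1806, 0.1727]
tcp_rot: [0.983, 0.182, 0.002, -0.0]
ft_force: [1.2, -1.3, -0.6]
width: 0.0683
grasp_force: 0.0
```

```bash
python3 - <<'E'
from h import *
im,d=get_image("wrist"); cv2.imwrite("pics/wrist3.png",im)
ci=camera_info("scene"); im,d=get_image("scene"); P=points(ci,d)
print((env.read_state()["eef_pos"]).round(4))
q=P[(np.hypot(P[...,0]-.4495,P[...,1]-.2493)<.03)&(P[...,2]>.04)&(P[...,2]<.11)]; print(len(q), q[:,2].max() if len(q) else 0)
for z0 in (.055,.07,.085):
    s=q[abs(q[:,2]-z0)<.006]; print(z0,(s.mean(0)*1000).round(1),len(s))
E
```

```text
[0.4615 0.1766 0.173 ]
263 0.09735098329100345
0.055 [458.3 252.   56.2] 39
0.07 [458.3 252.6  70.4] 47
0.085 [456.5 252.2  85.7] 67
```

View pics/wrist3.png

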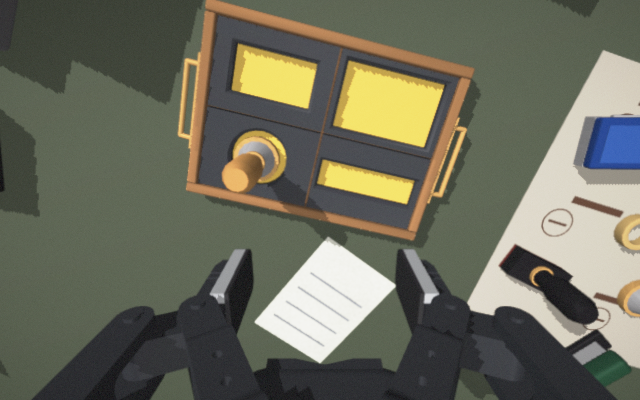

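The round stamp stands upright inside its cut-out at (255,160), with its top at about 95 mm as expected. Next is the block stamp at (595, -240).

>>> step_arm([
  {"claw": 100, "x": 2, "y": -5.5, "z": -1, "rx": 0, "ry": 0, "rz": 0},
  {"claw": 100, "x": 4, "y": -11, "z": -2, "rx": 0, "ry": 0, "rz": 0},
  {"claw": 100, "x": 6, "y": -16.5, "z": -3, "rx": 0, "ry": 0, "rz": 0},
  {"claw": 100, "x": 8, "y": -22, "z": -3, "rx": 0, "ry": 0, "rz": 0},
  {"claw": 100, "x": 10, "y": -27.5, "z": -3, "rx": 0, "ry": 0, "rz": 0},
  {"claw": 100, "x": 11.5, "y": -33, "z": -3, "rx": 0, "ry": 0, "rz": 0},
  {"claw": 100, "x": 12.5, "y": -38, "z": -3, "rx": 0, "ry": 0, "rz": 0},
  {"claw": 100, "x": 13.5, "y": -42, "z": -3, "rx": 0, "ry": 0, "rz": 0},
])

```text
t: 9.4
eef_pos: [0.5943, -0.2417, 0.1393]
tcp_rot: [0.984, 0.179, -0.0, -0.001]
ft_force: [-0.2, 0.5, -0.1]
width: 0.0855
grasp_force: 0.0
```

>>> step_arm([
  {"claw": 100, "x": 0, "y": 0, "z": 0, "rx": 0, "ry": 0, "rz": 0},
  {"claw": 100, "x": 0, "y": 0, "z": 0, "rx": 0, "ry": 0, "rz": 0},
  {"claw": 100, "x": 0, "y": 0, "z": 0, "rx": 0, "ry": 0, "rz": 0},
  {"claw": 100, "x": 0, "y": 0, "z": 0, "rx": 0, "ry": 0, "rz": 0},
  {"claw": 100, "x": 0, "y": 0, "z": 0, "rx": 0, "ry": 0, "rz": 0},
  {"claw": 100, "x": 0, "y": 0, "z": 0, "rx": 0, "ry": 0, "rz": 0},
  {"claw": 100, "x": 0, "y": 0, "z": 0, "rx": 0, "ry": 0, "rz": 0},
  {"claw": 100, "x": 0, "y": 0, "z": 0, "rx": 0, "ry": 0, "rz": 0},
])

```text
t: 10.4
eef_pos: [0.594, -0.2403, 0.1406]
tcp_rot: [0.984, 0.18, 0.0, 0.0]
ft_force: [0.2, -0.1, -0.5]
width: 0.0853
grasp_force: 0.0
```

>>> step_arm([
  {"claw": 100, "x": 0.1, "y": 0, "z": -4, "rx": 0, "ry": 0, "rz": 0},
  {"claw": 100, "x": 0.1, "y": 0, "z": -8, "rx": 0, "ry": 0, "rz": 0},
  {"claw": 100, "x": 0.1, "y": 0, "z": -9.5, "rx": 0, "ry": 0, "rz": 0},
  {"claw": 100, "x": 0.1, "y": 0, "z": -9.5, "rx": 0, "ry": 0, "rz": 0},
  {"claw": 0, "x": 0.1, "y": 0, "z": -9.5, "rx": 0, "ry": 0, "rz": 0},
  {"claw": 0, "x": 0.1, "y": 0, "z": -9.5, "rx": 0, "ry": 0, "rz": 0},
  {"claw": 0, "x": 0.1, "y": 0, "z": -9.5, "rx": 0, "ry": 0, "rz": 0},
  {"claw": 0, "x": 0.1, "y": 0, "z": -9.5, "rx": 0, "ry": 0, "rz": 0},
])

```text
t: 11.4
eef_pos: [0.5957, -0.2405, 0.0469]
tcp_rot: [0.984, 0.18, 0.001, 0.001]
ft_force: [0.0, 0.9, 4.8]
width: 0.0254
grasp_force: 58.9
```

>>> step_arm([
  {"claw": 0, "x": 0, "y": 0, "z": 4, "rx": 0, "ry": 0, "rz": 0},
  {"claw": 0, "x": 0, "y": 0, "z": 10, "rx": 0, "ry": 0, "rz": 0},
  {"claw": 0, "x": 0, "y": 5, "z": 13, "rx": 0, "ry": 0, "rz": 1},
  {"claw": 0, "x": -1, "y": 10.5, "z": 14, "rx": 0, "ry": 0, "rz": 2},
  {"claw": 0, "x": -1, "y": 16, "z": 14, "rx": 0, "ry": 0, "rz": 3},
  {"claw": 0, "x": -2, "y": 21.5, "z": 14, "rx": 0, "ry": 0, "rz": 4},
  {"claw": 0, "x": -3, "y": 27, "z": 14, "rx": 0, "ry": 0, "rz": 5},
  {"claw": 0, "x": -4, "y": 32, "z": 14, "rx": 0, "ry": 0, "rz": 5.06},
])

```text
t: 12.4
eef_pos: [0.5543, 0.0816, 0.1856]
tcp_rot: [0.86, 0.51, 0.0, -0.0]
ft_force: [1.8, 0.2, -0.5]
width: 0.0248
grasp_force: 59.5
```

>>> step_arm([
  {"claw": 0, "x": -1, "y": 5.5, "z": 0, "rx": 0, "ry": 0, "rz": 0},
  {"claw": 0, "x": -2, "y": 11, "z": 0, "rx": 0, "ry": 0, "rz": 0},
  {"claw": 0, "x": -2.6, "y": 15, "z": 0, "rx": 0, "ry": 0, "rz": 0},
  {"claw": 0, "x": -2.6, "y": 18, "z": 0, "rx": 0, "ry": 0, "rz": 0},
  {"claw": 0, "x": -2.6, "y": 18, "z": 0, "rx": 0, "ry": 0, "rz": 0},
  {"claw": 0, "x": -2.6, "y": 18, "z": 0, "rx": 0, "ry": 0, "rz": 0},
  {"claw": 0, "x": -2.6, "y": 18, "z": 0, "rx": 0, "ry": 0, "rz": 0},
  {"claw": 0, "x": -2.6, "y": 18, "z": 0, "rx": 0, "ry": 0, "rz": 0},
])

```text
t: 13.4
eef_pos: [0.5292, 0.2587, 0.1857]
tcp_rot: [0.861, 0.509, -0.0, 0.0]
ft_force: [-0.5, 0.7, -1.3]
width: 0.0255
grasp_force: 59.5
```

```bash
cat > held.py <<'E'
import sys
from h import *
zt,r=float(sys.argv[1]),.06   # height of foot top above stamp underside
ci=camera_info("wrist"); im,d=get_image("wrist"); cv2.imwrite(f"pics/{sys.argv[2]}.png",im)
s=env.read_state(); e=s["eef_pos"]; P=points(ci,d); Z=P[...,2]
H,S,V=cv2.split(cv2.cvtColor(im,cv2.COLOR_BGR2HSV)); honey=(H>8)&(H<24)&(S>100)&(d>0)
zz=e[2]-.0455+zt
f=honey&(abs(Z-zz)<.005)&(np.hypot(P[...,0]-e[0],P[...,1]-e[1])<r)
f=cv2.morphologyEx(f.astype(np.uint8),cv2.MORPH_OPEN,np.ones((3,3),np.uint8)); q=P[f>0]
b=cv2.minAreaRect(np.float32(q[:,:2]*1000)); print("tcp",e.round(4),"foot",len(q),np.round(b[0],1),np.round(b[1],1),round(b[2],1),"z",np.median(q[:,2]).round(4),"exp",zz.round(4))
A=np.c_[q[:,:2],np.ones(len(q))]; c=np.linalg.lstsq(A,q[:,2],rcond=None)[0]; print("tilt deg",np.degrees(c[:2]).round(1))
E
python3 held.py .020 wrist4
```

```text
tcp [0.5292 0.2588 0.1857] foot 2855 [529.4 258.4] [32.3 66.2] 8.0 z 0.1586 exp 0.1602
tilt deg [-0.6 -0.7]
```

>>> step_arm([
  {"claw": 0, "x": 0, "y": 0.1, "z": -4, "rx": 0, "ry": 0, "rz": 0},
  {"claw": 0, "x": 0, "y": 0.1, "z": -8, "rx": 0, "ry": 0, "rz": 0},
  {"claw": 0, "x": 0, "y": 0.1, "z": -11, "rx": 0, "ry": 0, "rz": 0},
  {"claw": 0, "x": 0, "y": 0.1, "z": -11.7, "rx": 0, "ry": 0, "rz": 0},
  {"claw": 0, "x": 0, "y": 0.1, "z": -12.4, "rx": 0, "ry": 0, "rz": 0},
  {"claw": 0, "x": 0, "y": 0.1, "z": -13, "rx": 0, "ry": 0, "rz": 0},
  {"claw": 0, "x": 0, "y": 0.1, "z": -13.3, "rx": 0, "ry": 0, "rz": 0},
  {"claw": 0, "x": 0, "y": 0.1, "z": -13.3, "rx": 0, "ry": 0, "rz": 0},
])

```text
t: 14.45
eef_pos: [0.5296, 0.261, 0.0539]
tcp_rot: [0.861, 0.509, 0.001, 0.0]
ft_force: [-1.4, -0.8, 3.6]
width: 0.0253
grasp_force: 60.0
```

>>> step_arm([
  {"claw": 0, "x": 0, "y": 0, "z": -0.1, "rx": 0, "ry": 0, "rz": 0},
  {"claw": 0, "x": 0, "y": 0, "z": -0.1, "rx": 0, "ry": 0, "rz": 0},
  {"claw": 60, "x": 0, "y": 0, "z": 0, "rx": 0, "ry": 0, "rz": 0},
  {"claw": 60, "x": 0, "y": 0, "z": 0, "rx": 0, "ry": 0, "rz": 0},
  {"claw": 60, "x": 0, "y": 0, "z": 0, "rx": 0, "ry": 0, "rz": 0},
  {"claw": 60, "x": 0, "y": 0, "z": 2, "rx": 0, "ry": 0, "rz": 0},
  {"claw": 60, "x": 0, "y": 0, "z": 7, "rx": 0, "ry": 0, "rz": 0},
  {"claw": 60, "x": 0, "y": -2, "z": 12, "rx": 0, "ry": 0, "rz": 0},
])

```text
t: 15.45
eef_pos: [0.5288, 0.2413, 0.1732]
tcp_rot: [0.86, 0.51, -0.0, -0.0]
ft_force: [-0.3, 0.7, 0.0]
width: 0.0511
grasp_force: 0.0
```

```bash
python3 - <<'E'
from h import *
ci=camera_info("wrist"); im,d=get_image("wrist"); P=points(ci,d); Z=P[...,2]
H,S,V=cv2.split(cv2.cvtColor(im,cv2.COLOR_BGR2HSV)); honey=(H>8)&(H<22)&(S>100)&(d>0)
f=(honey&(abs(Z-.027)<.005)&(np.hypot(P[...,0]-.5295,P[...,1]-.2597)<.05)).astype(np.uint8)
f=cv2.morphologyEx(f,cv2.MORPH_OPEN,np.ones((3,3),np.uint8)); q=P[f>0]
b=cv2.minAreaRect(np.float32(q[:,:2]*1000)); print(len(q),np.round(b[0],1),np.round(b[1],1),round(b[2],1),"z",np.median(q[:,2]).round(4))
A=np.c_[q[:,:2],np.ones(len(q))]; print(np.degrees(np.linalg.lstsq(A,q[:,2],rcond=None)[0][:2]).round(1)); print(env.read_state()["eef_pos"])
E
```

```text
1366 [530.  260.6] [32.  66.2] 7.9 z 0.0268
[-0.2 -0.1]
[0.53270234 0.2394442  0.1808249 ]
```

>>> step_arm([
  {"claw": 100, "x": -1, "y": -5, "z": 0, "rx": 0, "ry": 0, "rz": -0.7},
  {"claw": 100, "x": -2, "y": -10.5, "z": 0, "rx": 0, "ry": 0, "rz": -1.4},
  {"claw": 100, "x": -3, "y": -16, "z": 0, "rx": 0, "ry": 0, "rz": -2.1},
  {"claw": 100, "x": -4, "y": -21.5, "z": 0, "rx": 0, "ry": 0, "rz": -2.8},
  {"claw": 100, "x": -5, "y": -27, "z": 0, "rx": 0, "ry": 0, "rz": -3.5},
  {"claw": 100, "x": -6, "y": -32.5, "z": 0, "rx": 0, "ry": 0, "rz": -4.2},
  {"claw": 100, "x": -7, "y": -38, "z": 0, "rx": 0, "ry": 0, "rz": -5},
  {"claw": 100, "x": -7.5, "y": -43, "z": 0, "rx": 0, "ry": 0, "rz": -5.06},
])

```text
t: 16.5
eef_pos: [0.4533, -0.1911, 0.1724]
tcp_rot: [0.984, 0.179, 0.0, 0.0]
ft_force: [1.0, -0.2, 0.4]
width: 0.0852
grasp_force: 0.0
```

>>> step_arm([
  {"claw": 100, "x": -0.5, "y": -5.5, "z": 0, "rx": 0, "ry": 0, "rz": 0},
  {"claw": 100, "x": -1, "y": -10, "z": 0, "rx": 0, "ry": 0, "rz": 0},
  {"claw": 100, "x": -1.5, "y": -15, "z": 0, "rx": 0, "ry": 0, "rz": 0},
  {"claw": 100, "x": -1.75, "y": -18, "z": -2, "rx": 0, "ry": 0, "rz": 0},
  {"claw": 100, "x": -1.75, "y": -18, "z": -3, "rx": 0, "ry": 0, "rz": 0},
  {"claw": 100, "x": -1.75, "y": -18, "z": -3, "rx": 0, "ry": 0, "rz": 0},
  {"claw": 100, "x": -1.75, "y": -18, "z": -3, "rx": 0, "ry": 0, "rz": 0},
  {"claw": 100, "x": -1.75, "y": -18, "z": -3, "rx": 0, "ry": 0, "rz": 0},
])

```text
t: 17.5
eef_pos: [0.4371, -0.3686, 0.1435]
tcp_rot: [0.984, 0.181, 0.0, 0.001]
ft_force: [-0.2, 0.4, -1.1]
width: 0.0851
grasp_force: 0.0
```

>>> step_arm([
  {"claw": 100, "x": 0, "y": 0, "z": -4, "rx": 0, "ry": 0, "rz": 0},
  {"claw": 100, "x": 0, "y": 0, "z": -8, "rx": 0, "ry": 0, "rz": 0},
  {"claw": 100, "x": 0, "y": 0, "z": -9.7, "rx": 0, "ry": 0, "rz": 0},
  {"claw": 100, "x": 0, "y": 0, "z": -9.7, "rx": 0, "ry": 0, "rz": 0},
  {"claw": 0, "x": 0, "y": 0, "z": -9.7, "rx": 0, "ry": 0, "rz": 0},
  {"claw": 0, "x": 0, "y": 0, "z": -9.7, "rx": 0, "ry": 0, "rz": 0},
  {"claw": 0, "x": 0, "y": 0, "z": -9.7, "rx": 0, "ry": 0, "rz": 0},
  {"claw": 0, "x": 0, "y": 0, "z": -9.7, "rx": 0, "ry": 0, "rz": 0},
])

```text
t: 18.5
eef_pos: [0.4371, -0.37, 0.0466]
tcp_rot: [0.984, 0.18, 0.001, 0.001]
ft_force: [1.0, -0.1, 4.4]
width: 0.025
grasp_force: 58.7
```

>>> step_arm([
  {"claw": 0, "x": 0, "y": 0, "z": 4, "rx": 0, "ry": 0, "rz": 0},
  {"claw": 0, "x": 0, "y": 0, "z": 10, "rx": 0, "ry": 0, "rz": 0},
  {"claw": 0, "x": 0, "y": 2, "z": 15, "rx": 0, "ry": 0, "rz": 0},
  {"claw": 0, "x": 0, "y": 8, "z": 15, "rx": 0, "ry": 0, "rz": -0.5},
  {"claw": 0, "x": 0.5, "y": 13.5, "z": 15, "rx": 0, "ry": 0, "rz": -1},
  {"claw": 0, "x": 1, "y": 19, "z": 15, "rx": 0, "ry": 0, "rz": -1.5},
  {"claw": 0, "x": 1.5, "y": 24.5, "z": 15, "rx": 0, "ry": 0, "rz": -1.5},
  {"claw": 0, "x": 2, "y": 30, "z": 15, "rx": 0, "ry": 0, "rz": -1.5},
])

```text
t: 19.5
eef_pos: [0.4562, -0.0676, 0.1956]
tcp_rot: [0.997, 0.076, 0.0, 0.0]
ft_force: [1.1, -0.6, -0.4]
width: 0.0256
grasp_force: 59.5
```

>>> step_arm([
  {"claw": 0, "x": 0.3, "y": 5.5, "z": 0, "rx": 0, "ry": 0, "rz": 0},
  {"claw": 0, "x": 0.5, "y": 11, "z": 0, "rx": 0, "ry": 0, "rz": 0},
  {"claw": 0, "x": 0.7, "y": 16, "z": 0, "rx": 0, "ry": 0, "rz": 0},
  {"claw": 0, "x": 0.75, "y": 20.5, "z": 0, "rx": 0, "ry": 0, "rz": 0},
  {"claw": 0, "x": 0.75, "y": 20.5, "z": 0, "rx": 0, "ry": 0, "rz": 0},
  {"claw": 0, "x": 0.75, "y": 20.5, "z": 0, "rx": 0, "ry": 0, "rz": 0},
  {"claw": 0, "x": 0.75, "y": 20.5, "z": 0, "rx": 0, "ry": 0, "rz": 0},
  {"claw": 0, "x": 0.75, "y": 20.5, "z": 0, "rx": 0, "ry": 0, "rz": 0},
])

```text
t: 20.5
eef_pos: [0.4641, 0.1346, 0.1956]
tcp_rot: [0.997, 0.075, -0.0, 0.0]
ft_force: [0.1, -0.2, -1.0]
width: 0.0254
grasp_force: 59.6
```

```bash
python3 held.py .022 wrist5
```

```text
tcp [0.4641 0.1347 0.1957] foot 3199 [464.9 134.9] [21.3 90.3] 6.8 z 0.1709 exp 0.1722
tilt deg [ 1.9 -0.1]
```

>>> step_arm([
  {"claw": 0, "x": 0, "y": 0.05, "z": -4, "rx": 0, "ry": 0, "rz": 0.1},
  {"claw": 0, "x": 0, "y": 0.05, "z": -8, "rx": 0, "ry": 0, "rz": 0.1},
  {"claw": 0, "x": 0, "y": 0.05, "z": -11.5, "rx": 0, "ry": 0, "rz": 0.1},
  {"claw": 0, "x": 0, "y": 0.05, "z": -12.5, "rx": 0, "ry": 0, "rz": 0.1},
  {"claw": 0, "x": 0, "y": 0.05, "z": -13.3, "rx": 0, "ry": 0, "rz": 0.1},
  {"claw": 0, "x": 0, "y": 0.05, "z": -14, "rx": 0, "ry": 0, "rz": 0.1},
  {"claw": 0, "x": 0, "y": 0.05, "z": -14.3, "rx": 0, "ry": 0, "rz": 0.1},
  {"claw": 0, "x": 0, "y": 0.05, "z": -14.3, "rx": 0, "ry": 0, "rz": 0.1},
])

```text
t: 21.55
eef_pos: [0.465, 0.1361, 0.0537]
tcp_rot: [0.997, 0.083, 0.001, 0.0]
ft_force: [-0.6, -1.5, 3.3]
width: 0.0254
grasp_force: 60.0
```

>>> step_arm([
  {"claw": 0, "x": 0, "y": 0, "z": -0.1, "rx": 0, "ry": 0, "rz": 0},
  {"claw": 0, "x": 0, "y": 0, "z": -0.1, "rx": 0, "ry": 0, "rz": 0},
  {"claw": 60, "x": 0, "y": 0, "z": 0, "rx": 0, "ry": 0, "rz": 0},
  {"claw": 60, "x": 0, "y": 0, "z": 0, "rx": 0, "ry": 0, "rz": 0},
  {"claw": 60, "x": 0, "y": 0, "z": 0, "rx": 0, "ry": 0, "rz": 0},
  {"claw": 60, "x": 0, "y": 0, "z": 2, "rx": 0, "ry": 0, "rz": 0},
  {"claw": 60, "x": 0, "y": 0, "z": 7, "rx": 0, "ry": 0, "rz": 0},
  {"claw": 60, "x": 0, "y": -2, "z": 12, "rx": 0, "ry": 0, "rz": 0},
])

```text
t: 22.55
eef_pos: [0.4637, 0.1167, 0.1734]
tcp_rot: [0.996, 0.084, -0.001, -0.0]
ft_force: [0.8, 0.4, 0.6]
width: 0.0513
grasp_force: 0.0
```

```bash
python3 - <<'E'
from h import *
ci=camera_info("wrist"); im,d=get_image("wrist"); P=points(ci,d); Z=P[...,2]; cv2.imwrite("pics/wrist6.png",im)
H,S,V=cv2.split(cv2.cvtColor(im,cv2.COLOR_BGR2HSV)); honey=(H>8)&(H<22)&(S>100)&(d>0)
f=(honey&(abs(Z-.029)<.005)&(np.hypot(P[...,0]-.4646,P[...,1]-.1353)<.06)).astype(np.uint8)
f=cv2.morphologyEx(f,cv2.MORPH_OPEN,np.ones((3,3),np.uint8)); q=P[f>0]
b=cv2.minAreaRect(np.float32(q[:,:2]*1000)); print(len(q),np.round(b[0],1),np.round(b[1],1),round(b[2],1),"z",np.median(q[:,2]).round(4))
A=np.c_[q[:,:2],np.ones(len(q))]; print(np.degrees(np.linalg.lstsq(A,q[:,2],rcond=None)[0][:2]).round(1)); print(env.read_state()["eef_pos"])
E
```

```text
1288 [466.1 136.2] [20.5 89.6] 8.0 z 0.0287
[0.4 0. ]
[0.46798787 0.1145186  0.18018389]
```

>>> step_arm([
  {"claw": 100, "x": 1.5, "y": -3, "z": 0, "rx": 0, "ry": 0, "rz": 1.2},
  {"claw": 100, "x": 3, "y": -6, "z": 0, "rx": 0, "ry": 0, "rz": 2.4},
  {"claw": 100, "x": 5, "y": -9, "z": 0, "rx": 0, "ry": 0, "rz": 3.6},
  {"claw": 100, "x": 7, "y": -12, "z": 0, "rx": 0, "ry": 0, "rz": 4.8},
  {"claw": 100, "x": 9, "y": -15, "z": 0, "rx": 0, "ry": 0, "rz": 6},
  {"claw": 100, "x": 11, "y": -18, "z": 0, "rx": 0, "ry": 0, "rz": 7.2},
  {"claw": 100, "x": 13, "y": -21, "z": 0, "rx": 0, "ry": 0, "rz": 8.4},
  {"claw": 100, "x": 13.3, "y": -21, "z": 0, "rx": 0, "ry": 0, "rz": 9.6},
])

```text
t: 23.6
eef_pos: [0.5983, -0.0962, 0.1716]
tcp_rot: [0.728, 0.685, -0.0, 0.0]
ft_force: [-0.7, 0.9, 0.1]
width: 0.0853
grasp_force: 0.0
```

>>> step_arm([
  {"claw": 100, "x": 0, "y": 0, "z": -1, "rx": 0, "ry": 0, "rz": 1.2},
  {"claw": 100, "x": 0, "y": 0, "z": -3, "rx": 0, "ry": 0, "rz": 2.4},
  {"claw": 100, "x": 0, "y": 0, "z": -5, "rx": 0, "ry": 0, "rz": 3.05},
  {"claw": 100, "x": 0, "y": 0, "z": -7, "rx": 0, "ry": 0, "rz": 3.05},
  {"claw": 100, "x": 0, "y": 0, "z": -7, "rx": 0, "ry": 0, "rz": 3.05},
  {"claw": 100, "x": 0, "y": 0, "z": -7, "rx": 0, "ry": 0, "rz": 3.05},
  {"claw": 100, "x": 0, "y": 0, "z": -7, "rx": 0, "ry": 0, "rz": 3.05},
  {"claw": 100, "x": 0, "y": 0, "z": -7, "rx": 0, "ry": 0, "rz": 3.05},
])

```text
t: 24.6
eef_pos: [0.5975, -0.0939, 0.1034]
tcp_rot: [0.568, 0.823, 0.0, 0.001]
ft_force: [-0.2, -0.5, -0.1]
width: 0.0853
grasp_force: 0.0
```

```bash
cat > tin.py <<'E'
import sys
from h import *
zt=float(sys.argv[1])
ci=camera_info("wrist"); im,d=get_image("wrist"); cv2.imwrite(f"pics/{sys.argv[2]}.png",im); P=points(ci,d); Z=P[...,2]
s=env.read_state(); q4=s["tcp_rot"]; H,S,V=cv2.split(cv2.cvtColor(im,cv2.COLOR_BGR2HSV))
f=((H>105)&(H<130)&(S>130)&(abs(Z-zt)<.004)).astype(np.uint8); f=cv2.morphologyEx(f,cv2.MORPH_OPEN,np.ones((3,3),np.uint8)); q=P[f>0]
b=cv2.minAreaRect(np.float32(q[:,:2]*1000)); print("tcp",s["eef_pos"].round(4),"tool x deg",np.degrees(2*np.arctan2(q4[1],q4[0])).round(1),"tin",len(q),np.round(b[0],1),np.round(b[1],1),round(b[2],1),"z",np.median(q[:,2]).round(4))
A=np.c_[q[:,:2],np.ones(len(q))]; print("tilt",np.degrees(np.linalg.lstsq(A,q[:,2],rcond=None)[0][:2]).round(1))
E
python3 tin.py .024 wrist7
```

```text
tcp [ 0.5974 -0.0939  0.1033] tool x deg 110.7 tin 5933 [597.  -92.6] [48.6 82.7] 20.4 z 0.0242
tilt [-0.1 -0.2]
```

View pics/wrist7.png

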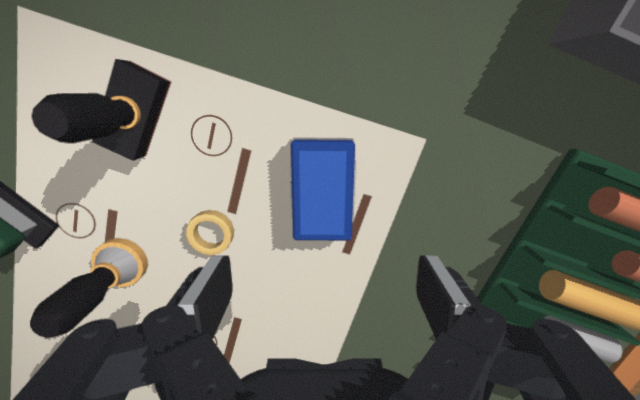

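>>> step_arm([
  {"claw": 100, "x": 0, "y": 0.1, "z": -4, "rx": 0, "ry": 0, "rz": 0},
  {"claw": 100, "x": 0, "y": 0.1, "z": -7.5, "rx": 0, "ry": 0, "rz": 0},
  {"claw": 100, "x": 0, "y": 0.1, "z": -9.1, "rx": 0, "ry": 0, "rz": 0},
  {"claw": 100, "x": 0, "y": 0.1, "z": -9.1, "rx": 0, "ry": 0, "rz": 0},
  {"claw": 0, "x": 0, "y": 0.1, "z": -9.1, "rx": 0, "ry": 0, "rz": 0},
  {"claw": 0, "x": 0, "y": 0.1, "z": -9.1, "rx": 0, "ry": 0, "rz": 0},
  {"claw": 0, "x": 0, "y": 0.1, "z": -9.1, "rx": 0, "ry": 0, "rz": 0},
  {"claw": 0, "x": 0, "y": 0.1, "z": -9.1, "rx": 0, "ry": 0, "rz": 0},
])

```text
t: 25.65
eef_pos: [0.5973, -0.0929, 0.0121]
tcp_rot: [0.568, 0.823, 0.0, 0.0]
ft_force: [-0.2, -0.5, -0.5]
width: 0.0121
grasp_force: 0.0
```

The fingers closed to 12 mm with no grip force, so they missed the tin. I'll stop and look before moving.

```bash
python3 - <<'E'
from h import *
s=env.read_state(); print(s["width"],s["grasp_force"],s["ft_force"])
a,_=get_image("side"); w,_=get_image("wrist")
cv2.imwrite("pics/chk.png",np.hstack([cv2.resize(a[150:260,260:400],(382,300),interpolation=cv2.INTER_CUBIC),cv2.resize(w,(416,260))[:, :].repeat(1,0) if 0 else cv2.copyMakeBorder(cv2.resize(w,(416,260)),0,40,0,0,cv2.BORDER_CONSTANT)]))
E
```

```text
0.01211689390132784 0.0 [-0.22474083 -0.54263878 -0.47286017]
```

View pics/chk.png

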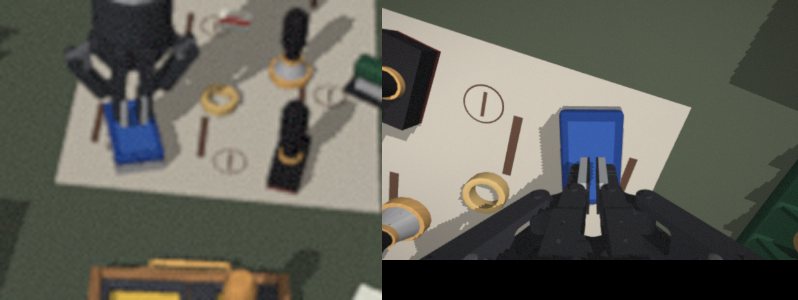

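The wrist view shows the fingertips hovering above the lid at roughly (580,170), with no contact, so at this opening they stand farther back than I assumed. I'll lift, set about 55 % opening and measure the real tip height.

>>> step_arm([
  {"claw": 15, "x": 0, "y": 0, "z": 1, "rx": 0, "ry": 0, "rz": 0},
  {"claw": 60, "x": 0, "y": 0, "z": 4, "rx": 0, "ry": 0, "rz": 0},
  {"claw": 60, "x": 0, "y": 0, "z": 7, "rx": 0, "ry": 0, "rz": 0},
  {"claw": 60, "x": 0, "y": 0, "z": 7, "rx": 0, "ry": 0, "rz": 0},
  {"claw": 60, "x": 0, "y": 0, "z": 7, "rx": 0, "ry": 0, "rz": 0},
  {"claw": 60, "x": 0, "y": 0, "z": 7, "rx": 0, "ry": 0, "rz": 0},
  {"claw": 60, "x": 0, "y": 0, "z": 7, "rx": 0, "ry": 0, "rz": 0},
  {"claw": 60, "x": 0, "y": 0, "z": 7, "rx": 0, "ry": 0, "rz": 0},
])

```text
t: 26.75
eef_pos: [0.5967, -0.0927, 0.081]
tcp_rot: [0.568, 0.823, -0.0, -0.001]
ft_force: [0.7, 0.3, 0.7]
width: 0.0512
grasp_force: 0.0
```

```bash
python3 - <<'E'
from h import *
from scipy.spatial.transform import Rotation as Ro
ci=camera_info("wrist"); im,d=get_image("wrist"); P=points(ci,d); s=env.read_state()
T=(P-s["eef_pos"])@Ro.from_quat(s["tcp_rot"]).as_matrix()   # tool frame
print(s["eef_pos"],s["width"])
ok=(d>0)&(abs(T[...,0])<.03)&(abs(T[...,1])<.07)&(T[...,2]<.03)&(T[...,2]>-.06)
for sg in(-1,1):
    q=T[ok&(sg*T[...,1]>0)]; print(sg,len(q),"z pct",np.percentile(q[:,2],[50,90,97,99.5]).round(4)); e=q[q[:,2]>np.percentile(q[:,2],95)]; print(e[:,1].min().round(4),e[:,1].max().round(4), e[:,0].mean().round(4))
f=((T[...,2]>.03)&0)
H,S,V=cv2.split(cv2.cvtColor(im,cv2.COLOR_BGR2HSV)); m=(H>105)&(H<130)&(S>130)&(abs(P[...,2]-.024)<.004); b=cv2.minAreaRect(np.float32(P[m][:,:2]*1000)); print("tin",np.round(b[0],1),np.round(b[1],1),b[2])
E
```

```text
[ 0.59685283 -0.09277078  0.08118458] 0.051268336356102194
-1 1743 z pct [-0.0461 -0.0322 -0.0284 -0.026 ]
-0.0359 -0.0246 0.0025
1 1778 z pct [-0.0459 -0.0322 -0.0287 -0.0256]
0.0262 0.0333 0.0026
tin [597.  -92.6] [48.6 83.1] 20.331602096557617
```

```bash
python3 - <<'E'
from h import *
from scipy.spatial.transform import Rotation as Ro
ci=camera_info("wrist"); im,d=get_image("wrist"); P=points(ci,d); s=env.read_state(); M=Ro.from_quat(s["tcp_rot"]).as_matrix()
T=(P-s["eef_pos"])@M
for tz in (0,-.005,-.01,-.015,-.02,-.025,-.03,-.035,-.04):
    X=s["eef_pos"]+M@np.array([.011,.032,tz]); u,v=proj(ci,X)[0].round().astype(int); c=np.array(ci["R"])@X+ci["t"]
    print(tz,(u,v),"exp depth",c[2].round(3),"meas",d[v,u].round(3),"T",T[v,u].round(3),"bgr",im[v,u])
b=im.copy()
for tz in (0,-.0187):
  for sy in(-1,1): cv2.circle(b,tuple(proj(ci,s["eef_pos"]+M@np.array([.011,sy*.0255,tz]))[0].round().astype(int).tolist()),3,(0,0,255),-1)
cv2.imwrite("pics/tip.png",cv2.resize(b[180:400,170:500],(660,440)))
E
```

```text
0 (np.int64(380), np.int64(221)) exp depth 0.177 meas 0.265 T [-0.023  0.047  0.081] bgr [194 208 215]
-0.005 (np.int64(382), np.int64(225)) exp depth 0.173 meas 0.266 T [-0.027  0.049  0.081] bgr [191 207 214]
-0.01 (np.int64(383), np.int64(228)) exp depth 0.168 meas 0.267 T [-0.029  0.05   0.081] bgr [191 207 214]
-0.015 (np.int64(385), np.int64(233)) exp depth 0.163 meas 0.268 T [-0.034  0.052  0.081] bgr [193 208 214]
-0.02 (np.int64(387), np.int64(237)) exp depth 0.158 meas 0.269 T [-0.038  0.054  0.081] bgr [192 206 214]
-0.025 (np.int64(389), np.int64(241)) exp depth 0.154 meas 0.271 T [-0.041  0.056  0.081] bgr [191 206 214]
-0.03 (np.int64(391), np.int64(246)) exp depth 0.149 meas 0.149 T [ 0.011  0.032 -0.03 ] bgr [139 140 137]
-0.035 (np.int64(393), np.int64(251)) exp depth 0.144 meas 0.144 T [ 0.011  0.032 -0.035] bgr [143 141 138]
-0.04 (np.int64(395), np.int64(257)) exp depth 0.139 meas 0.14 T [ 0.011  0.032 -0.04 ] bgr [143 140 139]
```

View pics/tip.png

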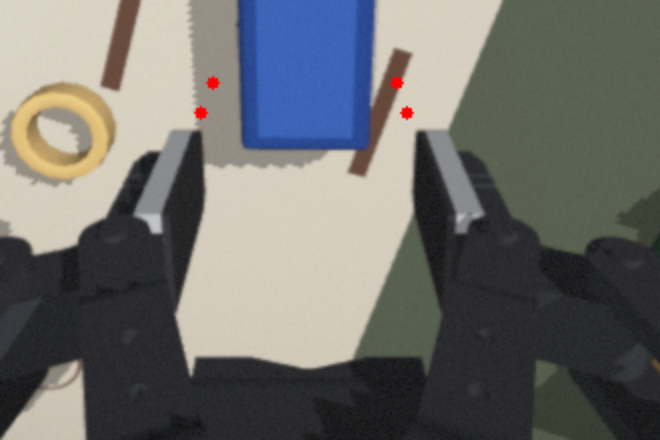

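The tips really stand about 27 mm behind the reported TCP at a 51 mm opening, so the tin grasp needs TCP z of about -0.012. Before committing, I'll check the linkage width against the neighbouring handles at the tray.

```bash
python3 - <<'E'
from h import *
from scipy.spatial.transform import Rotation as Ro
s=env.read_state(); M=Ro.from_quat(s["tcp_rot"]).as_matrix()
for n in ("wrist","side","scene"):
    ci=camera_info(n); im,d=get_image(n); T=(points(ci,d)-s["eef_pos"])@M; V=im.max(2)
    for a in np.arange(-.14,-.02,.01):
        q=T[(d>0)&(T[...,2]>a)&(T[...,2]<a+.01)&(abs(T[...,0])<.06)&(abs(T[...,1])<.12)]
        if len(q)>5: print(n,a.round(2),"y",np.percentile(q[:,1],[1,99]).round(3),"x",np.percentile(q[:,0],[1,99]).round(3),len(q))
E
```

```text
wrist -0.12 y [-0.023  0.025] x [0.016 0.02 ] 1096
wrist -0.11 y [-0.062  0.064] x [0.006 0.018] 10563
wrist -0.1 y [-0.06   0.062] x [-0.007  0.018] 8897
wrist -0.09 y [-0.058  0.06 ] x [-0.011  0.017] 7253
wrist -0.08 y [-0.056  0.058] x [-0.011  0.014] 6012
wrist -0.07 y [-0.046  0.048] x [-0.009  0.014] 1665
wrist -0.06 y [-0.038  0.04 ] x [-0.011  0.012] 1284
wrist -0.05 y [-0.038  0.04 ] x [-0.01   0.012] 1150
wrist -0.04 y [-0.038  0.04 ] x [-0.01   0.012] 897
wrist -0.03 y [-0.031  0.032] x [-0.01   0.011] 179
side -0.14 y [-0.057  0.062] x [-0.006  0.017] 97
side -0.13 y [-0.063  0.07 ] x [-0.011  0.022] 256
side -0.12 y [-0.061  0.068] x [0.003 0.021] 131
side -0.11 y [-0.059  0.067] x [-0.002  0.019] 103
side -0.1 y [-0.056  0.064] x [-0.013  0.019] 108
side -0.09 y [-0.055  0.06 ] x [-0.012  0.018] 83
side -0.08 y [-0.053  0.06 ] x [-0.01   0.016] 105
side -0.07 y [-0.042  0.045] x [-0.007  0.014] 36
side -0.06 y [-0.036  0.043] x [-0.008  0.013] 35
side -0.05 y [-0.036  0.043] x [-0.005  0.013] 42
side -0.04 y [-0.033  0.042] x [-0.006  0.013] 27
side -0.03 y [-0.025  0.035] x [-0.007  0.011] 8
scene -0.14 y [0.015 0.062] x [-0.011  0.012] 86
scene -0.13 y [-0.062  0.069] x [-0.013  0.019] 179
scene -0.12 y [-0.062  0.068] x [-0.011  0.019] 101
scene -0.11 y [-0.066  0.065] x [-0.011  0.017] 102
scene -0.1 y [-0.059  0.063] x [-0.013  0.016] 120
scene -0.09 y [-0.058  0.06 ] x [-0.012  0.015] 78
scene -0.08 y [-0.058  0.058] x [-0.011  0.013] 82
scene -0.07 y [-0.051  0.038] x [-0.006  0.012] 47
scene -0.06 y [-0.028  0.04 ] x [-0.006  0.01 ] 43
scene -0.05 y [-0.032  0.041] x [-0.01  0.01] 60
scene -0.04 y [-0.034  0.04 ] x [-0.01  0.01] 57
scene -0.03 y [-0.03   0.032] x [-0.011  0.009] 20
```

The linkage at the gripped opening reaches about ±60 mm at the height of the handle tops, and the line stamp's handle edge is about 66 mm from the pad centre. Gripping the tin 27 mm off-centre along its length, towards tool +x, passes clear of that handle.

>>> step_arm([
  {"claw": 88, "x": -0.5, "y": 1.3, "z": 0, "rx": 0, "ry": 0, "rz": 0},
  {"claw": 88, "x": -0.95, "y": 2.5, "z": 0, "rx": 0, "ry": 0, "rz": 0},
  {"claw": 88, "x": -0.95, "y": 2.5, "z": -3, "rx": 0, "ry": 0, "rz": 0},
  {"claw": 88, "x": -0.95, "y": 2.5, "z": -6, "rx": 0, "ry": 0, "rz": 0},
  {"claw": 88, "x": -0.95, "y": 2.5, "z": -8, "rx": 0, "ry": 0, "rz": 0},
  {"claw": 88, "x": -0.95, "y": 2.5, "z": -9.2, "rx": 0, "ry": 0, "rz": 0},
  {"claw": 88, "x": -0.95, "y": 2.5, "z": -9.2, "rx": 0, "ry": 0, "rz": 0},
  {"claw": 88, "x": -0.95, "y": 2.5, "z": -9.2, "rx": 0, "ry": 0, "rz": 0},
])

```text
t: 28.0
eef_pos: [0.5882, -0.0677, -0.0095]
tcp_rot: [0.568, 0.823, 0.0, 0.001]
ft_force: [-0.2, -0.1, 0.1]
width: 0.0749
grasp_force: 0.0
```

>>> step_arm([
  {"claw": 55, "x": 0, "y": 0, "z": 0, "rx": 0, "ry": 0, "rz": 0},
  {"claw": 30, "x": 0, "y": 0, "z": 0, "rx": 0, "ry": 0, "rz": 0},
  {"claw": 30, "x": 0, "y": 0, "z": 0, "rx": 0, "ry": 0, "rz": 0},
  {"claw": 30, "x": 0, "y": 0, "z": 0, "rx": 0, "ry": 0, "rz": 0},
  {"claw": 30, "x": 0, "y": 0, "z": 0, "rx": 0, "ry": 0, "rz": 0},
  {"claw": 30, "x": 0, "y": 0, "z": 0, "rx": 0, "ry": 0, "rz": 0},
  {"claw": 30, "x": 0, "y": 0, "z": 0, "rx": 0, "ry": 0, "rz": 0},
  {"claw": 30, "x": 0, "y": 0, "z": 0, "rx": 0, "ry": 0, "rz": 0},
])

```text
t: 29.0
eef_pos: [0.5883, -0.068, -0.0091]
tcp_rot: [0.568, 0.823, 0.0, 0.001]
ft_force: [-0.5, -0.2, 5.7]
width: 0.0483
grasp_force: 62.5
```

>>> step_arm([
  {"claw": 20, "x": 0, "y": 0, "z": 0.5, "rx": 0, "ry": 0, "rz": 0},
  {"claw": 20, "x": 0, "y": 0, "z": 2, "rx": 0, "ry": 0, "rz": 0},
  {"claw": 20, "x": 0, "y": 0, "z": 5, "rx": 0, "ry": 0, "rz": 0},
  {"claw": 20, "x": 0, "y": 0, "z": 9, "rx": 0, "ry": 0, "rz": 0},
  {"claw": 20, "x": 0, "y": 0, "z": 13, "rx": 0, "ry": 0, "rz": 0},
  {"claw": 20, "x": 0, "y": 0, "z": 13, "rx": 0, "ry": 0, "rz": 0},
  {"claw": 20, "x": 0, "y": 0, "z": 13, "rx": 0, "ry": 0, "rz": 0},
  {"claw": 20, "x": 0, "y": 0, "z": 13, "rx": 0, "ry": 0, "rz": 0},
])

```text
t: 30.0
eef_pos: [0.5862, -0.0675, 0.1179]
tcp_rot: [0.568, 0.823, -0.001, -0.002]
ft_force: [0.4, -0.8, -2.3]
width: 0.0479
grasp_force: 62.3
```

```bash
python3 tin.py .154 wrist8
```

```text
tcp [ 0.5863 -0.0676  0.118 ] tool x deg 110.7 tin 10210 [593.6 -86.5] [47.8 68.6] 18.6 z 0.1512
tilt [-0.1  0. ]
```

View pics/wrist8.png

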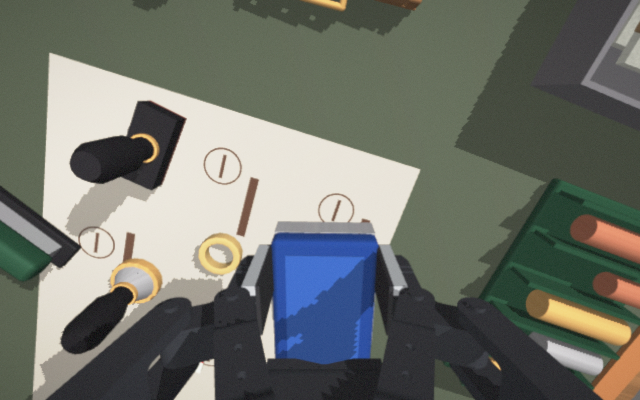

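The tin is held level with no tilt, and the off-centre grip of 27.3 mm is as planned. Next I'll carry it over the pad cut-out.

>>> step_arm([
  {"claw": 20, "x": -0.5, "y": 4, "z": 0, "rx": 0, "ry": 0, "rz": -0.4},
  {"claw": 20, "x": -1.5, "y": 9, "z": 0, "rx": 0, "ry": 0, "rz": -0.8},
  {"claw": 20, "x": -2.5, "y": 14, "z": 0, "rx": 0, "ry": 0, "rz": -1.2},
  {"claw": 20, "x": -3.5, "y": 19, "z": 0, "rx": 0, "ry": 0, "rz": -1.64},
  {"claw": 20, "x": -4.5, "y": 24.1, "z": 0, "rx": 0, "ry": 0, "rz": -1.64},
  {"claw": 20, "x": -4.5, "y": 24.1, "z": 0, "rx": 0, "ry": 0, "rz": -1.64},
  {"claw": 20, "x": -4.5, "y": 24.1, "z": 0, "rx": 0, "ry": 0, "rz": -1.64},
  {"claw": 20, "x": -4.5, "y": 24.1, "z": 0, "rx": 0, "ry": 0, "rz": -1.64},
])

```text
t: 31.05
eef_pos: [0.5427, 0.172, 0.1192]
tcp_rot: [0.659, 0.752, -0.0, -0.0]
ft_force: [-0.6, 0.0, -2.1]
width: 0.0483
grasp_force: 62.2
```

```bash
python3 - <<'E'
from h import *
s=env.read_state(); q4=s["tcp_rot"]; print(s["eef_pos"],np.degrees(2*np.arctan2(q4[1],q4[0])))
for n in ("scene","side"):
    ci=camera_info(n); im,d=get_image(n); P=points(ci,d); H,S,V=cv2.split(cv2.cvtColor(im,cv2.COLOR_BGR2HSV))
    m=(H>105)&(H<130)&(S>130)&(abs(P[...,2]-.151)<.02)&(np.hypot(P[...,0]-.545,P[...,1]-.146)<.07)
    q=P[m]; t=q[q[:,2]>.148]; b=cv2.minAreaRect(np.float32(t[:,:2]*1000)); print(n,len(t),np.round(b[0],1),np.round(b[1],1),round(b[2],1),"ztop",np.percentile(q[:,2],95).round(4))
E
```

```text
[0.54268857 0.17195266 0.11916753] 97.53066663993665
scene 331 [548.3 146.8] [49.6 81.9] 3.9 ztop 0.1541
side 453 [546.6 158.9] [46.2 60.5] 7.4 ztop 0.1548
```

>>> step_arm([
  {"claw": 20, "x": -0.15, "y": 0.1, "z": -2, "rx": 0, "ry": 0, "rz": 0},
  {"claw": 20, "x": -0.15, "y": 0.1, "z": -4, "rx": 0, "ry": 0, "rz": 0},
  {"claw": 20, "x": -0.15, "y": 0.1, "z": -6, "rx": 0, "ry": 0, "rz": 0},
  {"claw": 20, "x": -0.15, "y": 0.1, "z": -8, "rx": 0, "ry": 0, "rz": 0},
  {"claw": 20, "x": -0.15, "y": 0.1, "z": -9.8, "rx": 0, "ry": 0, "rz": 0},
  {"claw": 20, "x": -0.15, "y": 0.1, "z": -9.8, "rx": 0, "ry": 0, "rz": 0},
  {"claw": 20, "x": -0.15, "y": 0.1, "z": -9.8, "rx": 0, "ry": 0, "rz": 0},
  {"claw": 20, "x": -0.15, "y": 0.1, "z": -9.8, "rx": 0, "ry": 0, "rz": 0},
])

```text
t: 32.15
eef_pos: [0.542, 0.1741, 0.0226]
tcp_rot: [0.659, 0.752, 0.001, 0.001]
ft_force: [-0.2, 0.1, -2.5]
width: 0.0482
grasp_force: 62.3
```

```bash
python3 tin.py .053 wrist9; python3 - <<'E'
from h import *
s,_=get_image("scene"); w=cv2.imread("pics/wrist9.png")
cv2.imwrite("pics/chk2.png",np.hstack([cv2.resize(s[170:320,320:480],(320,300),interpolation=cv2.INTER_CUBIC),cv2.resize(w,(480,300))]))
E
```

```text
tcp [0.5418 0.1742 0.0226] tool x deg 97.6 tin 11910 [545.1 155. ] [49.5 70.7] 6.6 z 0.0558
tilt [ 0.2 -0.9]
```

View pics/chk2.png

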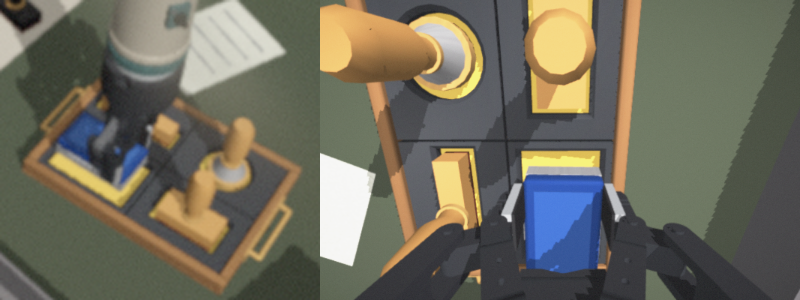

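The tin is aligned over the wide cut-out with an even margin in the wrist view. It sits about 1-2 mm high in x and y, so I'll correct that and lower.

>>> step_arm([
  {"claw": 20, "x": -0.1, "y": -0.2, "z": 0, "rx": 0, "ry": 0, "rz": 0},
  {"claw": 20, "x": -0.1, "y": -0.2, "z": -0.5, "rx": 0, "ry": 0, "rz": 0},
  {"claw": 20, "x": -0.1, "y": -0.2, "z": -1, "rx": 0, "ry": 0, "rz": 0},
  {"claw": 20, "x": -0.1, "y": -0.2, "z": -1.5, "rx": 0, "ry": 0, "rz": 0},
  {"claw": 20, "x": -0.1, "y": -0.2, "z": -2, "rx": 0, "ry": 0, "rz": 0},
  {"claw": 20, "x": -0.1, "y": -0.2, "z": -2.4, "rx": 0, "ry": 0, "rz": 0},
  {"claw": 20, "x": -0.1, "y": -0.2, "z": -2.5, "rx": 0, "ry": 0, "rz": 0},
  {"claw": 20, "x": -0.1, "y": -0.2, "z": -2.5, "rx": 0, "ry": 0, "rz": 0},
])

```text
t: 33.25
eef_pos: [0.5399, 0.1722, -0.0021]
tcp_rot: [0.659, 0.753, 0.0, 0.0]
ft_force: [-2.3, -0.4, 8.2]
width: 0.048
grasp_force: 63.4
```

>>> step_arm([
  {"claw": 20, "x": 0, "y": 0, "z": 0, "rx": 0, "ry": 0, "rz": 0},
  {"claw": 66, "x": 0, "y": 0, "z": 0.05, "rx": 0, "ry": 0, "rz": 0},
  {"claw": 66, "x": 0, "y": 0, "z": 0.05, "rx": 0, "ry": 0, "rz": 0},
  {"claw": 66, "x": 0, "y": 0, "z": 0.05, "rx": 0, "ry": 0, "rz": 0},
  {"claw": 66, "x": 0, "y": 0, "z": 1.5, "rx": 0, "ry": 0, "rz": 0},
  {"claw": 66, "x": 0, "y": 0, "z": 5, "rx": 0, "ry": 0, "rz": 0},
  {"claw": 66, "x": 0, "y": 0, "z": 10, "rx": 0, "ry": 0, "rz": 0},
  {"claw": 66, "x": 0, "y": 0, "z": 15, "rx": 0, "ry": 0, "rz": 0},
])

```text
t: 34.25
eef_pos: [0.54, 0.1722, 0.1489]
tcp_rot: [0.659, 0.752, 0.0, 0.0]
ft_force: [0.3, 0.3, -0.7]
width: 0.0561
grasp_force: 0.0
```

>>> step_arm([
  {"claw": 66, "x": 0, "y": -3, "z": 4, "rx": 0, "ry": 0, "rz": 0},
  {"claw": 66, "x": 0, "y": -6, "z": 8, "rx": 0, "ry": 0, "rz": 0},
  {"claw": 66, "x": 0, "y": -9, "z": 12, "rx": 0, "ry": 0, "rz": 0},
  {"claw": 66, "x": 0, "y": -9, "z": 12, "rx": 0, "ry": 0, "rz": 0},
  {"claw": 66, "x": 0, "y": -9, "z": 12, "rx": 0, "ry": 0, "rz": 0},
  {"claw": 66, "x": 0, "y": -9, "z": 12, "rx": 0, "ry": 0, "rz": 0},
  {"claw": 66, "x": 0, "y": -9, "z": 12, "rx": 0, "ry": 0, "rz": 0},
  {"claw": 66, "x": 0, "y": -9, "z": 12, "rx": 0, "ry": 0, "rz": 0},
])

```text
t: 35.25
eef_pos: [0.5397, 0.0826, 0.2659]
tcp_rot: [0.658, 0.753, -0.0, -0.001]
ft_force: [0.5, -0.2, -0.6]
width: 0.0559
grasp_force: 0.0
```

```bash
python3 tin.py .031 wrist10; python3 - <<'E'
from h import *
ci=camera_info("wrist"); im,d=get_image("wrist"); P=points(ci,d)
for n,x,y in (("round",.4495,.2493),("block",.530,.2605),("line",.466,.1362)):
    q=P[(d>0)&(np.hypot(P[...,0]-x,P[...,1]-y)<.035)&(P[...,2]>.08)]; print(n,len(q),(q.mean(0)*1000).round(1) if len(q) else 0, np.percentile(q[:,2],98).round(4) if len(q) else 0)
print(env.read_state()["t"])
E
```

```text
tcp [0.5399 0.0825 0.2661] tool x deg 97.6 tin 2771 [544.1 145.9] [47.7 81.2] 6.7 z 0.0313
tilt [-0.3 -0. ]
round 0 0 0
block 0 0 0
line 591 [466.  136.6  92. ] 0.096
35.35
```

View pics/wrist10.png

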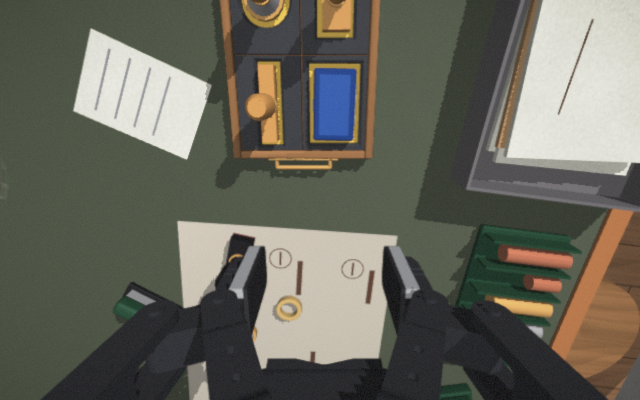

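The tin lies flat and centred in the wide cut-out at (334,104), with its top at 31.3 mm against 31 expected. One last numeric check of all the handles in the side view, then I'll hand in.

```bash
python3 - <<'E'
from h import *
ci=camera_info("side"); im,d=get_image("side"); P=points(ci,d); ok=True
for n,c,z in (("round",(.4495,.2493),.095),("block",(.530,.2605),.095),("line",(.466,.1362),.095),("blk_round",(.451,-.217),.088),("blk_block",(.439,-.077),.088)):
    q=P[(d>0)&(np.hypot(P[...,0]-c[0],P[...,1]-c[1])<.035)&(P[...,2]>z-.04)&(P[...,2]<z+.01)]
    lo,hi=q[q[:,2]<z-.022],q[q[:,2]>z-.018]
    print(n,len(q),(q.mean(0)*1000).round(1),"lean mm",((hi-0).mean(0)-lo.mean(0))[:2].round(4)*1000,"ztop",np.percentile(q[:,2],98).round(4))
E
```

```text
round 223 [450.3 256.4  83.6] lean mm [ 0.2 -5.2] ztop 0.0986
block 222 [530.2 266.4  83.6] lean mm [ 1.3 -5.3] ztop 0.0977
line 187 [465.9 143.3  82.1] lean mm [ 0.3 -3.9] ztop 0.0967
blk_round 138 [ 450.8 -217.3   73.1] lean mm [ 1.1 -4.4] ztop 0.0903
blk_block 154 [439.3 -78.   73.1] lean mm [-0.2 -3.8] ztop 0.0894
```

```bash
python3 -c "
from cell import order; print(order.sign_off())"
```

```text
the job is handed in; nothing more can be done
None
```

I put the three wooden-handled stamps upright in their matching cut-outs and the blue tin flat in the wide one, all down on the floors by my last measurements; the two black-handled stamps were not moved, and I handed the job in at about 35 s.

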